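# Rock the tilt gauge on the round-nosed rest until its pointer is on the mark

## Robot

A 6-joint arm with a two-finger parallel gripper is mounted at the origin on a cart in front of the work surface, level with it; the furniture and walls round the work are solid. World frame = base frame: x ahead of the robot, y to its left, z up, the work surface at z = 0. Lengths are in m, angles in rad, forces in N, time in s.
With the tool pointing down it reaches from about 0.35 to 0.775 m from the base axis. Payload 5.5 kg.
Tool frame: the origin (TCP) lies on the mounting face of the last link; the fingertips stand 173 mm ahead of it and the grasp point (between the pads) lies 155 mm ahead of it; z points along the fingers, y is the direction in which the jaws open and shut (so a half turn about z gives the same grasp; the last joint's range is limited). The gripper opens to 85 mm and grips with 20 to 120 N. Pads are 22 mm wide; open, the fingers measure 114 mm over their backs; the gripper's body (76 mm by 85 mm) begins 54 mm behind the grasp point. The pads swing forward as they close: fully open they stand 13 mm farther back than shut.
Start: joints at [-1.323, 0.313, 0.046, 1.304, 0, 1.431], TCP at [0.217, -0.532, 0.405] pointing down, gripper open.
Joint ranges: [-2.76, 2.76], [-0.86, 1.69], [-1.03, 1.26], [-2.2, 2.34], [-1.47, 1.5], [-3.14, 3.14]. Speed limits (rad/s): [2.57, 2.57, 3.14, 3.14, 3.14, 3.14].

## Interface

Orientations are given as a unit quaternion [w, x, y, z].
In Python, from workcell import * gives the robot as it stands. The module is installed in compiled form; this text tells all that it offers.
- The arm moves only by the shell command python3 -m crank 'ROWS' [FORCE]. ROWS is JSON, a list of rows, each a list of 7 numbers: the shift along the tool's x, y, z in mm, then the turn, a rotation vector about the tool's x, y, z in degrees, then the opening, from 0 (shut) to 1 (fully open). A call has exactly 8 rows; each row shifts and turns the commanded pose from where the row before left it, along the tool's axes as they then stand; what a row does not reach is not made up. A row lasts 1/8 s, in which the tool goes at most 62.5 mm and 10.7 degrees, less where a joint would pass 70% of its speed; a pose out of reach is approached as far as the arm can. A call with a gripper value outside its range is refused whole. The fingers move at their own pace and stop on an object; FORCE is the grip in N (left out, the last holds). Time passes only in rows, so rows that do not move let the fingers close, or fill a call up. It gives the time, the measured TCP pose, the force and the opening at its end, in the units of the state.
- get_state(): the state, without advancing time (a new reading comes with each control period).
- read_camera(name): name is "side" or "top"; returns the picture (480x640x3 uint8, blue, green, red); there is no depth.
- calibration(name): a dict with "fx", "fy", "cx", "cy" (pixels), "k1" (the pictures are not rectified: a ray, as slopes to the right and down, at radius r is drawn at 1 + k1 r^2 times it, then the intrinsics apply), "extrinsics" (4x4, takes a point from world to camera coordinates). Camera axes: x right, y down, z forward; pixel columns grow to the right and rows downward; lengths in m; the calibration is good to about 2 mm. A picture is of the moment at which its call begins. calibration takes no time and is no camera call.
- hand_in(): hands the job in, once; it reports no verdict.
The state is a dict: "clock": time; "joint_pos": joint angles; "qvel": joint speeds; "tau": joint torques, N m; "tcp_pos": TCP position; "orientation": TCP orientation; "wrist_force": force on the tool from outside, world axes, zero at the start; "ft_torque": the same for the moment, N m; "finger_gap": finger opening in m.
Only numpy, scipy, OpenCV 4.12 (cv2) and the standard library are available. Lean on these libraries where they do the work, as an engineer would, in place of code of your own. Each camera call takes 0.05 s, during which the arm holds its last target.

## Task

Pick up the tilt gauge by its grip post, lay it roughly level across the rounded ridge of the steel rest, dial towards the robot and the middle of its foot over the ridge, with the straight back edge of the foot flush against the upright end stop. Then, keeping the foot on the ridge and against the stop, rock the gauge sideways until its swinging pointer settles on the small rider mark at the rim of the dial. Finish while still holding the gauge there in the gripper, pointer on the mark; leave the jar, beaker and pen alone.

Things in the scene. Friction and masses are not known exactly. Their poses are not given: they have to be found in the camera images.
- gauge: loose tilt gauge, 0.32 kg: aluminium foot 80 (y) x 8 mm, x = -38 to +32 mm; white dial 80 mm across standing at its front (x = -32 to -26 mm, centre 46, top 86 mm up; pointer and mark up to 10 mm before it); grey grip post 22 x 22 mm at x = 0, up to 80 mm. Origin: underside of the foot below the post. x: from dial to the foot's back edge (dial looks to -x), y along the dial, z up
- gauge_grip (a point): grasp point of the tilt gauge: on the axis of its 22 mm grip post, 58 mm above the underside of the foot; axes as gauge; take the post across y, from above, to leave the dial clear
- gauge_foot (a point): middle of the foot for laying on the ridge: on the underside of the gauge's foot, straight below the grip post; axes as gauge
- gauge_back (a point): middle of the straight back edge of the gauge's foot (80 mm long along y), 32 mm behind the post axis and 4 mm above the underside; axes as gauge
- pointer (a joint): angle of the heavy-bottomed pointer about the gauge's x axis (dial axis, 46 mm above the foot), rad: 0 = tip at the dial's top (gauge level), positive = tip towards the gauge's -y. It swings freely and stays upright in space, so rolling the gauge by an angle about its x axis gives minus that angle here; it settles in under a second
- pointer_tip (a point): tip of the pointer, 32 mm from the dial's axis, in front of the dial face
- mark (a joint): angle of the rider mark on the dial's rim about the gauge's x axis, rad, counted like the pointer's (0.16 to 0.38: towards the gauge's -y, right of the top as the robot sees it); stiff, set beforehand, not to be moved. The pointer is on the mark when both angles agree
- mark_tip (a point): inner point of the rider mark, 32 mm from the dial's axis; coincides with pointer_tip when the pointer is on the mark
- rest: steel rest, fixed: flange 112 x 90 x 8 mm; on it a ridge 40 mm wide, 72 mm long along x, its top a half-round nose of 20 mm radius about an axis 30 mm above the bench (top at 50 mm); at its far (+x) end an upright aluminium end stop 10 mm thick, 70 mm wide (y), top at 70 mm. Origin: on the bench under the ridge's middle; x along the ridge towards the stop, away from the robot
- ridge_top (a point): middle of the ridge's top line, 50 mm above the bench; axes as rest. The half-round nose's axis runs 20 mm below, along x
- stop_face (a point): the near face of the end stop, 36 mm from the ridge's middle along x, 6 mm above the ridge's top; axes as rest. With the gauge flush, gauge_back lies on this face
- jar_small: small white jar with blue screw lid, 48 mm across, 61 mm high, bystander; origin at the centre of its underside
- beaker: clear beaker, 60 mm across, 70 mm high, bystander; origin at the centre of its underside
- pen: pen lying on the bench, 140 x 12 mm, bystander; origin at its middle, underside
Mind the look-alikes: they are no part of the job. Leave any orange or red look-alike of the gauge alone.

How it is judged:
On the way, in this order (a step that is already met when the one before it is completed fails the run):
1. the held gauge lies on the ridge with its back edge flush against the end stop (contact force between gauge and rest above 0.4 N and x of gauge_back in the frame of stop_face above -0.003 m and angle between the x axis of gauge_foot and the x axis of ridge_top, either way round below 0.07 rad and z of gauge_foot in the frame of ridge_top between -0.008 and 0.008 m and y of gauge_foot in the frame of ridge_top between -0.018 and 0.018 m and contact force between the fingers and gauge above 1 N), for 0.2 s.
2. rocked there until the pointer has settled on the mark (all of step 1 and distance between pointer_tip and mark_tip below 0.0025 m and velocity of joint pointer between -0.2 and 0.2 rad/s), for 0.3 s.
At the end, for the whole second after the job is handed in: Fingers hold the gauge (>1 N), its foot on the ridge (>0.4 N): foot middle within 18 mm sideways, 8 mm in height of ridge_top, back edge within 3 mm of the stop, x axes within 0.07 rad; pointer at rest (<0.2 rad/s), tip within 2.5 mm of the mark; bystanders moved under 3 cm (all of step 2); the arm keeps its last pose, push and grip.
It fails at once if the jar is moved by more than 3 cm (distance of jar_small from where it was at the start of the episode above 0.03 m).
It fails at once if the beaker is moved by more than 3 cm (distance of beaker from where it was at the start of the episode above 0.03 m).
It fails at once if the pen is moved by more than 3 cm (distance of pen from where it was at the start of the episode above 0.03 m).
It also fails if it takes over 42 s, if anything falls off the work surface, if the arm or the gripper's body presses on something with over 40 N, if the wrist force passes 120 N, or if a joint passes its speed limit or range.

## Working session

There is one attempt and no reset: what is moved stays moved. The work goes in short steps, Python scripts to look and compute and a shell command to move; the robot and the scene stay as the last step left them, time stands still between calls to the robot, and variables do not carry over. Pictures are saved under pics/ and viewed, and the job is handed in when it is done.

```bash
mkdir -p pics
python3 - <<'E'
from workcell import *
import cv2
print(get_state())
for n in ("side","top"):
    c=calibration(n); print(n,c)
    cv2.imwrite(f"pics/{n}0.png",read_camera(n))
E
```

```text
{'clock': 0.0, 'joint_pos': array([-1.32258203e+00,  3.13987521e-01,  4.49260891e-02,  1.30364718e+00,
        4.24258026e-05,  1.43120311e+00]), 'qvel': array([-0.00040287, -0.00018269,  0.00070737, -0.00042063, -0.00181019,
       -0.00053308]), 'tau': array([ 5.68729627e-05, -4.80628502e+01,  2.98534298e+01,  1.93711667e-02,
       -1.79049894e-04, -5.11344098e-06]), 'tcp_pos': array([ 0.21738485, -0.53207723,  0.4037943 ]), 'orientation': array([-9.55882160e-04,  9.81259051e-01,  1.92690843e-01, -3.07213671e-05]), 'wrist_force': array([ 0.15358386, -0.54469423, -0.51865053]), 'ft_torque': array([-0.00389512,  0.03159298, -0.01134077]), 'finger_gap': 0.08553009311674732}
side {'fx': 556.5623248071892, 'fy': 556.5623248071892, 'cx': 312.2496866113588, 'cy': 233.64006783134968, 'k1': -0.056367631400889774, 'extrinsics': array([[ 0.9984458 ,  0.05281844, -0.01778213, -0.55715945],
       [ 0.02199027, -0.66655092, -0.74513509,  0.02147101],
       [-0.05120957,  0.74358596, -0.66667645,  1.23401991],
       [ 0.        ,  0.        ,  0.        ,  1.        ]])}
top {'fx': 504.8033198036022, 'fy': 504.8033198036022, 'cx': 319.8757378228961, 'cy': 239.77387452641153, 'k1': -0.08319895543204613, 'extrinsics': array([[-0.00770995, -0.99994331, -0.0073433 , -0.064891  ],
       [-0.98964133,  0.00868286, -0.14329912,  0.57852678],
       [ 0.14335476,  0.0061624 , -0.98965218,  0.9190182 ],
       [ 0.        ,  0.        ,  0.        ,  1.        ]])}
```

View pics/side0.png

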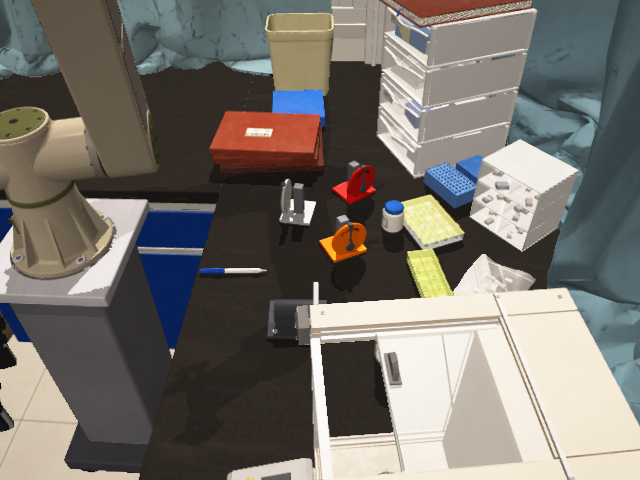

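View pics/top0.png

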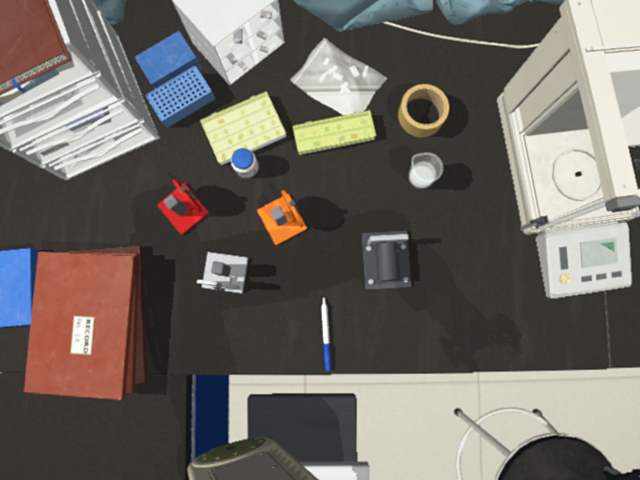

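The side view shows the white gauge at about (295,205), partly hidden red and orange look-alikes, and the rest at (290,320). The top view shows the white gauge at (225,272) and the rest at (387,262). I'll enlarge both.

```bash
cat > h.py <<'E'
from workcell import *
import cv2, numpy as np
def ray(n,u,v):
    c=calibration(n); K=np.array([[c["fx"],0,c["cx"]],[0,c["fy"],c["cy"]],[0,0,1]])
    p=cv2.undistortPoints(np.array([[[u,v]]],float),K,np.array([c["k1"],0,0,0,0.]))[0,0]
    E=c["extrinsics"];R=E[:3,:3];return -R.T@E[:3,3],R.T@np.array([p[0],p[1],1])
def at_z(n,u,v,z):
    o,d=ray(n,u,v);return o+d*(z-o[2])/d[2]
def proj(n,P):
    c=calibration(n); K=np.array([[c["fx"],0,c["cx"]],[0,c["fy"],c["cy"]],[0,0,1]]);E=c["extrinsics"]
    return cv2.projectPoints(np.array(P,float).reshape(-1,1,3),cv2.Rodrigues(E[:3,:3])[0],E[:3,3],K,np.array([c["k1"],0,0,0,0.]))[0][:,0]
def crop(img,x0,y0,w,h,s,f):
    cv2.imwrite(f,cv2.resize(img[y0:y0+h,x0:x0+w],None,fx=s,fy=s,interpolation=cv2.INTER_CUBIC))
E
python3 - <<'E'
from h import *
t=cv2.imread("pics/top0.png");s=cv2.imread("pics/side0.png")
crop(t,185,240,80,60,10,"pics/t_g.png");crop(t,345,220,80,60,10,"pics/t_r.png")
crop(s,265,165,80,60,10,"pics/s_g.png")
E
```

```text
(no output)
```

View pics/t_g.png

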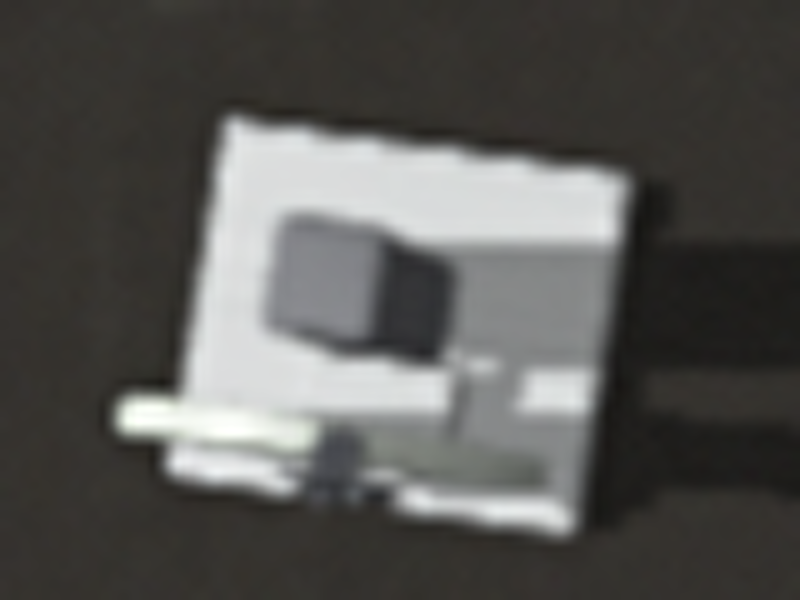

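View pics/t_r.png

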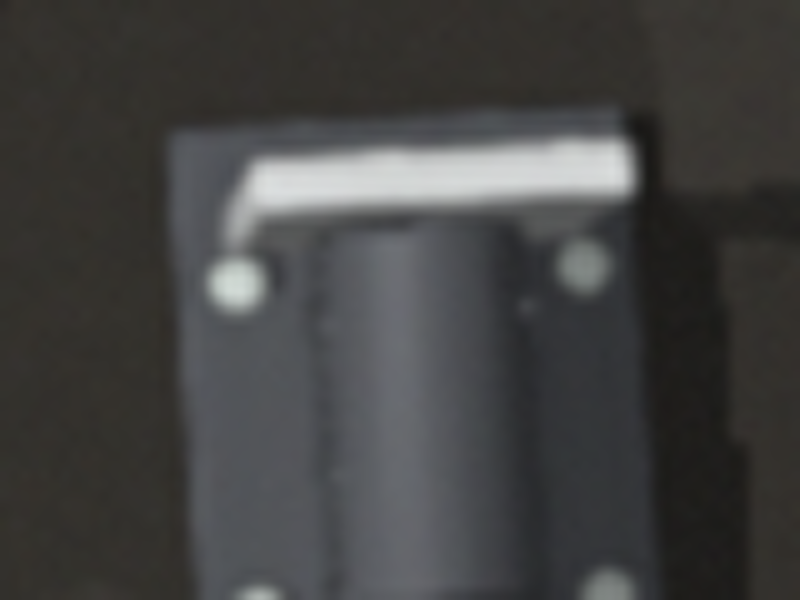

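View pics/s_g.png

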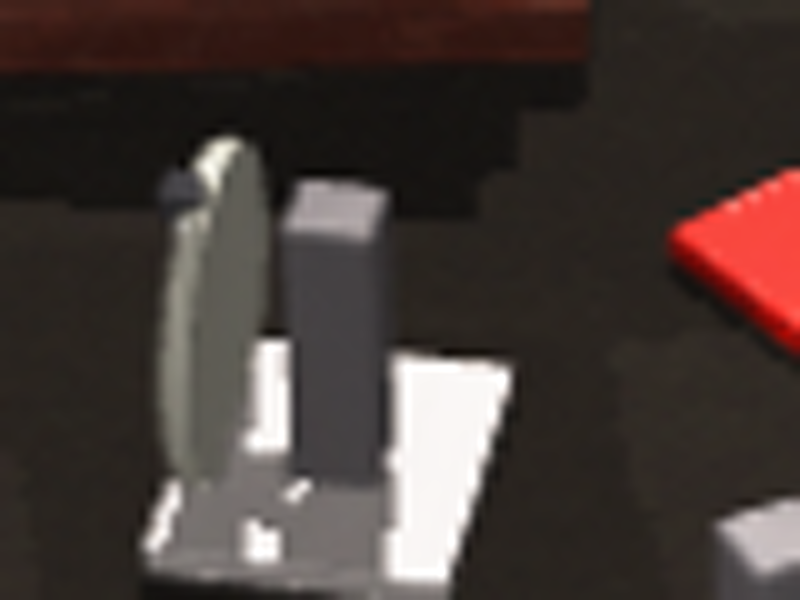

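Run:
```python
from h import *
from scipy.optimize import least_squares
for n in("side","top"): print(n,ray(n,320,240)[0])
t=cv2.imread("pics/top0.png");crop(t,345,240,80,60,10,"pics/t_r2.png")
def px(c,x0,y0): return (np.array(c)+.5)/10-.5+[x0,y0]
def fit(L,obs,n="top",g=None):
    L=np.array(L)/1000
    def W(p):
        c,s=np.cos(p[2]),np.sin(p[2]);return L@np.array([[c,s,0],[-s,c,0],[0,0,1]])+[p[0],p[1],0]
    f=lambda p:(proj(n,W(p))-obs).ravel()
    r=least_squares(f,g); print(r.x,np.round(r.fun,2).reshape(-1,2).tolist());return r.x
L=[[32,40,8],[32,-40,8],[-38,-40,8],[-38,40,8],[11,11,80],[11,-11,80],[-11,-11,80],[-11,11,80]]
o=px([[222,115],[632,178],[578,535],[168,465],[283,212],[385,228],[375,348],[268,325]],185,240)
fit(L,o,g=[.4,.1,0]); fit(L[:4],o[:4],g=[.4,.1,0])
os=px([[512,365],[450,585],[147,570]],265,165)
fit([L[0],L[1],L[2]],os,"side",[.4,.1,0])
L=[[46,35,70],[46,-35,70],[36,-35,70],[36,35,70],[56,45,8],[56,-45,8]]
o=px([[252,158],[632,138],[635,192],[250,210],[170,130],[622,106]],345,220)
fit(L,o,g=[.4,-.2,0]); fit(L[:4],o[:4],g=[.4,-.2,0])
```

```text
side [ 0.61901499 -0.87386007  0.82878334]
top [ 0.44028807 -0.07557395  0.99193423]
[ 0.52359419  0.11738575 -0.15166201] [[1.01, 0.5], [-0.23, -0.01], [-0.63, -0.35], [0.28, 0.64], [-0.5, -0.38], [1.09, -0.25], [0.07, -0.32], [-1.06, 0.23]]
[ 0.5239663   0.11760003 -0.15261647] [[0.92, 0.29], [-0.32, -0.18], [-0.76, -0.53], [0.17, 0.43]]
[ 0.52098664  0.11902247 -0.10216459] [[-0.56, 0.48], [0.31, 0.38], [0.23, -0.81]]
[ 0.53864776 -0.1989423   0.04176576] [[-0.03, -1.0], [-0.35, -0.88], [-0.25, -0.94], [0.52, -0.85], [-0.04, 1.89], [0.16, 2.03]]
[ 0.53693107 -0.19886868  0.03988838] [[-0.0, -0.11], [-0.31, 0.07], [-0.22, 0.01], [0.53, 0.04]]
```

View pics/t_r2.png

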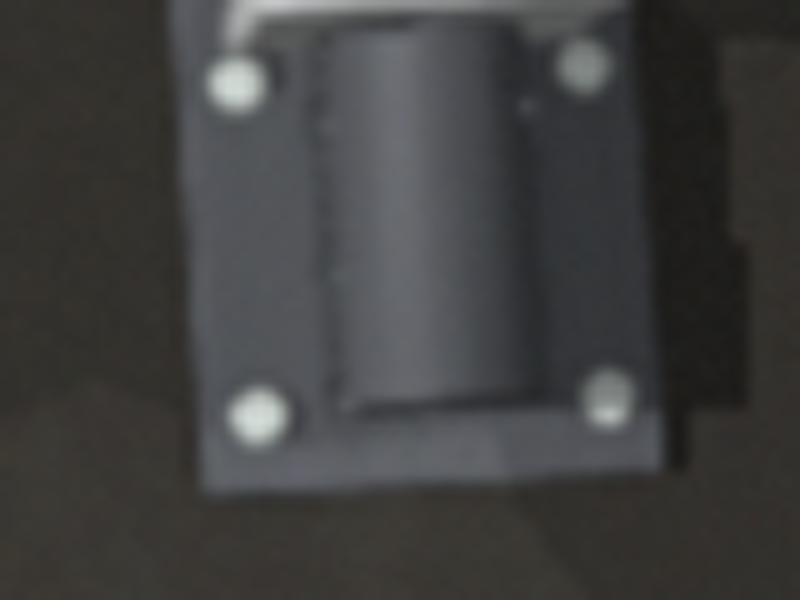

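Run:
```python
from h import *
p=[.5232,.1176,-.15]
c,s=np.cos(p[2]),np.sin(p[2])
for ph in (0,.1,.16,.2,.25,.3,.35,.4):
  for r in (32,40):
    q=np.array([[-37,-r*np.sin(ph),46+r*np.cos(ph)]])/1000
    W=q@np.array([[c,s,0],[-s,c,0],[0,0,1]])+[p[0],p[1],0]
    print(ph,r,((proj("top",W)[0]-[185,240])*10).round(),((proj("side",W)[0]-[265,165])*10).round())
```

```text
0 32 [289. 476.] [178. 205.]
0 40 [280. 474.] [176. 176.]
0.1 32 [307. 479.] [174. 214.]
0.1 40 [302. 477.] [172. 188.]
0.16 32 [317. 480.] [172. 220.]
0.16 40 [315. 479.] [169. 195.]
0.2 32 [324. 481.] [171. 224.]
0.2 40 [324. 481.] [167. 200.]
0.25 32 [333. 483.] [169. 230.]
0.25 40 [335. 482.] [165. 207.]
0.3 32 [342. 484.] [168. 235.]
0.3 40 [346. 484.] [163. 214.]
0.35 32 [351. 485.] [166. 241.]
0.35 40 [357. 486.] [162. 222.]
0.4 32 [359. 487.] [165. 247.]
0.4 40 [368. 487.] [160. 229.]
```

```bash
cat >> h.py <<'E'
from scipy.spatial.transform import Rotation as Ro
def pose():
    s=get_state();return s["tcp_pos"],Ro.from_quat(np.roll(s["orientation"],-1))
def Rtool(yaw,roll=0,pitch=0):
    # gauge frame: yaw about z, roll about gauge x, pitch about gauge y ; tool x=-gauge x, y=+gauge y, z=-gauge z
    G=Ro.from_euler("ZYX",[yaw,pitch,roll]);return G,G*Ro.from_matrix(np.diag([-1,1,-1.]))
def plan(P,R,n,p0=None,R0=None):
    if p0 is None:p0,R0=pose()
    rv=(R0.inv()*R).as_rotvec(); st=Ro.from_rotvec(rv/n)
    Rc=R0;
    for i in range(n):
        d=Rc.inv().apply((P-p0)/n)*1000
        print(d.round(1).tolist()+np.degrees(rv/n).round(2).tolist()); Rc=Rc*st
    print("rotvec deg",np.degrees(rv))
E
python3 - <<'E'
from h import *
G,R=Rtool(-.15)
plan(np.array([.523,.118,.30]),R,16)
E
```

```text
[33.0, -30.4, 6.6, -0.0, -0.01, -9.32]
[37.5, -24.6, 6.5, -0.0, -0.01, -9.32]
[41.0, -18.2, 6.5, -0.0, -0.01, -9.32]
[43.4, -11.3, 6.5, -0.0, -0.01, -9.32]
[44.7, -4.1, 6.5, -0.0, -0.01, -9.32]
[44.8, 3.2, 6.5, -0.0, -0.01, -9.32]
[43.7, 10.4, 6.5, -0.0, -0.01, -9.32]
[41.4, 17.3, 6.5, -0.0, -0.01, -9.32]
[38.1, 23.8, 6.5, -0.0, -0.01, -9.32]
[33.7, 29.6, 6.5, -0.0, -0.01, -9.32]
[28.5, 34.7, 6.5, -0.0, -0.01, -9.32]
[22.5, 38.9, 6.5, -0.0, -0.01, -9.32]
[15.9, 42.0, 6.5, -0.0, -0.01, -9.32]
[8.9, 44.0, 6.5, -0.0, -0.01, -9.32]
[1.6, 44.9, 6.5, -0.0, -0.01, -9.32]
[-5.7, 44.5, 6.5, -0.0, -0.01, -9.32]
rotvec deg [-1.61760530e-02 -1.25888737e-01 -1.49185599e+02]
```

```bash
python3 -m crank '[[33,-30.4,6.5,0,0,-9.3,1],[37.5,-24.6,6.5,0,0,-9.3,1],[41,-18.2,6.5,0,0,-9.3,1],[43.4,-11.3,6.5,0,0,-9.3,1],[44.7,-4.1,6.5,0,0,-9.3,1],[44.8,3.2,6.5,0,0,-9.3,1],[43.7,10.4,6.5,0,0,-9.3,1],[41.4,17.3,6.5,0,0,-9.3,1]]' 60
python3 -m crank '[[38,23.8,6.5,0,0,-9.3,1],[33.7,29.6,6.5,0,0,-9.3,1],[28.5,34.7,6.5,0,0,-9.3,1],[22.5,38.9,6.5,0,0,-9.3,1],[15.9,42,6.5,0,0,-9.3,1],[8.9,44,6.5,0,0,-9.3,1],[1.6,44.9,6.5,0,0,-9.3,1],[-5.7,44.5,6.5,0,0,-9.3,1]]'
python3 - <<'E'
from h import *
print(pose()[0],Ro.as_euler(pose()[1],"ZYX"),get_state()["joint_pos"])
G,R=Rtool(-.15)
plan(np.array([.523,.118,.213]),R,1)
E
```

```text
clock: 1.1
tcp_pos: [0.3711, -0.2063, 0.3523]
orientation: [-0.0, 0.663, 0.748, -0.0]
wrist_force: [0.7, -1.0, -0.5]
finger_gap: 0.0851
clock: 2.1
tcp_pos: [0.5255, 0.118, 0.3001]
orientation: [-0.0, 0.076, 0.997, -0.0]
wrist_force: [0.6, -1.1, -0.7]
finger_gap: 0.0855
[0.52547087 0.11800278 0.30008404] [ 2.99035640e+00 -5.02395534e-04 -3.14125240e+00] [ 7.18569473e-02  2.98164996e-01 -2.38120980e-01  1.03507558e+00
 -2.20671865e-04  2.23093178e-01]
[2.4, -0.3, 87.1, -0.02, -0.03, -0.07]
rotvec deg [-0.01947754 -0.02879719 -0.07082721]
```

```bash
python3 -m crank '[[2.4,0,30,0,0,0,1],[0,0,30,0,0,0,1],[0,0,20,0,0,0,1],[0,0,7,0,0,0,1],[0,0,0,0,0,0,0.6],[0,0,0,0,0,0,0],[0,0,0,0,0,0,0],[0,0,0,0,0,0,0]]' 60
python3 - <<'E'
from h import *
print(pose()[0],get_state()["wrist_force"])
t=read_camera("top");s=read_camera("side")
crop(t,185,230,80,60,10,"pics/t2.png");crop(s,245,130,120,90,6,"pics/s2.png")
E
```

```text
clock: 3.1
tcp_pos: [0.5232, 0.117, 0.2146]
orientation: [0.001, 0.078, 0.997, 0.0]
wrist_force: [0.4, 1.0, 3.8]
finger_gap: 0.0215
[0.52324805 0.11696144 0.21455371] [0.43755859 0.9719855  3.75429709]
```

View pics/s2.png

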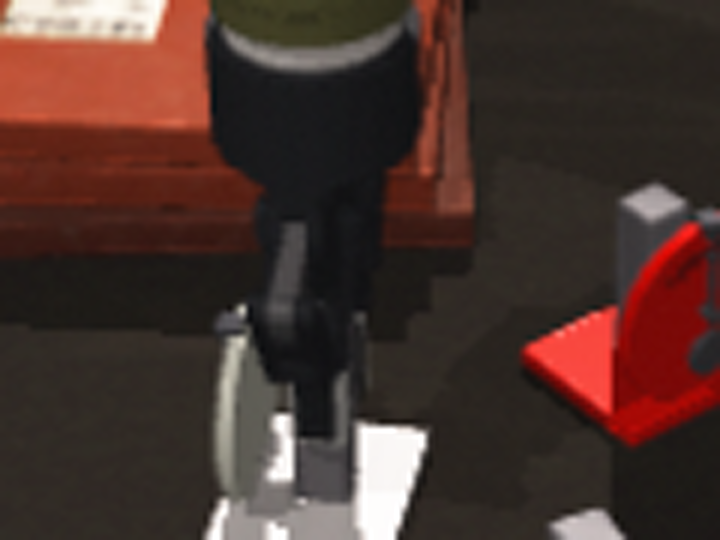

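```bash
python3 -m crank '[[0,0,-15,0,0,0,0],[0,0,-35,0,0,0,0],[0,0,-45,0,0,0,0],[0,0,-45,0,0,0,0],[0,0,-10,0,0,0,0],[0,0,0,0,0,0,0],[0,0,0,0,0,0,0],[0,0,0,0,0,0,0]]'
python3 - <<'E'
from h import *
print(pose()[0],get_state()["wrist_force"],get_state()["finger_gap"])
G,R=Rtool(0.04,0,np.radians(45))
plan(np.array([.59,-.05,.36]),R,7)
E
```

```text
clock: 4.2
tcp_pos: [0.5222, 0.1168, 0.3618]
orientation: [-0.002, 0.078, 0.997, -0.0]
wrist_force: [0.3, -0.2, -2.8]
finger_gap: 0.0212
[0.52224337 0.11684277 0.36177667] [ 0.25725417 -0.19971909 -2.79262274] 0.021185356445289596
[-13.3, -22.0, 0.2, 0.63, 6.38, -1.53]
[-12.6, -22.4, -1.0, 0.63, 6.38, -1.53]
[-11.9, -22.7, -2.1, 0.63, 6.38, -1.53]
[-11.0, -23.1, -3.1, 0.63, 6.38, -1.53]
[-10.0, -23.4, -4.0, 0.63, 6.38, -1.53]
[-8.8, -23.7, -4.8, 0.63, 6.38, -1.53]
[-7.6, -24.0, -5.5, 0.63, 6.38, -1.53]
rotvec deg [  4.39530777  44.65103971 -10.69982774]
```

```bash
python3 -m crank '[[-13.3,-22,0.2,0.6,6.4,-1.5,0],[-12.6,-22.4,-1,0.6,6.4,-1.5,0],[-11.9,-22.7,-2.1,0.6,6.4,-1.5,0],[-11,-23.1,-3.1,0.6,6.4,-1.5,0],[-10,-23.4,-4,0.6,6.4,-1.5,0],[-8.8,-23.7,-4.8,0.6,6.4,-1.5,0],[-7.6,-24,-5.5,0.6,6.4,-1.5,0],[0,0,0,0,0,0,0]]'
python3 -m crank '[[0,0,0,0,0,0,0],[0,0,0,0,0,0,0],[0,0,0,0,0,0,0],[0,0,0,0,0,0,0],[0,0,0,0,0,0,0],[0,0,0,0,0,0,0],[0,0,0,0,0,0,0],[0,0,0,0,0,0,0]]'
python3 - <<'E'
from h import *
p,R=pose();G=R*Ro.from_matrix(np.diag([-1,1,-1.]))
print(p,G.as_euler("ZYX"),get_state()["joint_pos"])
t=read_camera("top");cv2.imwrite("pics/t3.png",t)
# predicted dial centre
tcp_g=np.array([0,0,.2146])
c=p+G.apply(np.array([-.032,0,.046])-tcp_g);u=proj("top",c)[0];print(u)
x,y=(u-[40,30]).astype(int);print(x,y);crop(t,x,y,80,60,10,"pics/t3c.png")
E
```

```text
clock: 5.2
tcp_pos: [0.5916, -0.052, 0.3578]
orientation: [-0.384, -0.016, 0.923, -0.005]
wrist_force: [0.8, 1.0, -4.0]
finger_gap: 0.0212
clock: 6.2
tcp_pos: [0.5903, -0.0502, 0.3618]
orientation: [-0.382, -0.017, 0.924, -0.006]
wrist_force: [-0.2, -0.3, -3.8]
finger_gap: 0.0215
[ 0.590276   -0.0502067   0.36181464] [0.03766469 0.78422639 0.00306329] [-0.18702884  0.77931645  0.52362057  2.08709439 -0.1549969  -0.16033318]
[309.1947196  306.97756854]
269 276
```

View pics/t3c.png

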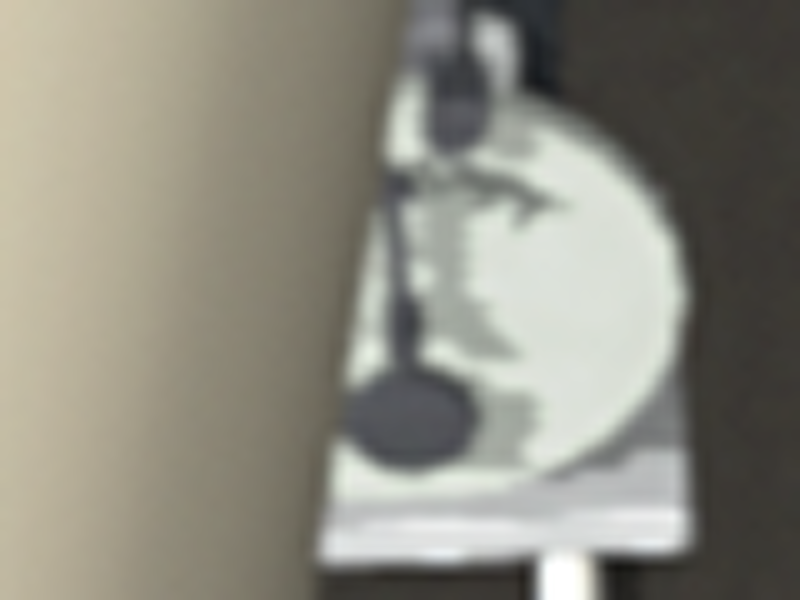

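View pics/t3.png

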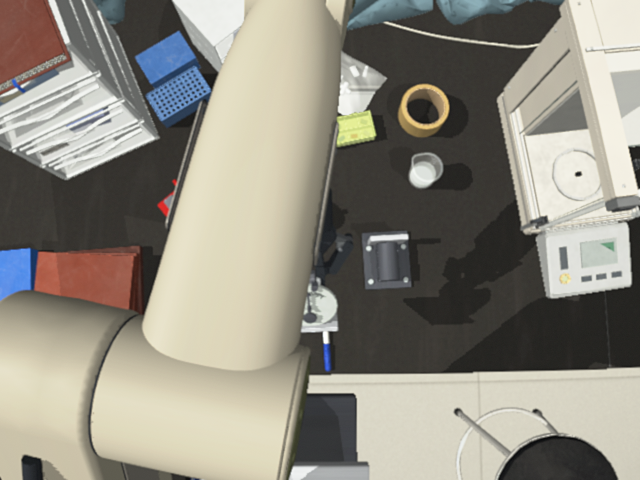

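```bash
cat > dial.py <<'E'
from h import *
t=cv2.imread("pics/t3.png")
p,R=pose();G=R*Ro.from_matrix(np.diag([-1,1,-1.]))
g0=p-G.apply([0,0,.2146])
P=lambda q,o:proj("top",g0+G.apply(np.array(q,float)/1000+o))
px=lambda c:(np.array(c,float)+.5)/10-.5+[269,276]
from scipy.optimize import least_squares
rim=px([[688,295],[668,215],[600,130],[655,385],[590,450],[530,478]])
a=np.linspace(0,2*np.pi,2000)
circ=np.c_[0*a-32,-40*np.sin(a),46+40*np.cos(a)]
def f(o):
    c=P(circ,np.array([0,o[0],o[1]])); return [np.sqrt(((c-r)**2).sum(1)).min() for r in rim]
r=least_squares(f,[0,0],diff_step=1e-3,x_scale=.001);
from scipy.optimize import minimize
r=minimize(lambda o:np.sum(np.square(f(o))),[0,0],method="Nelder-Mead",options=dict(initial_simplex=[[0,0],[.003,0],[0,.003]]))
o=np.array([0,*r.x]);print(o*1000,np.round(f(r.x),2))
toc=lambda u:((u-[269,276]+.5)*10-.5).round()
print("corner",toc(P([[-38,-40,0],[-38,-40,8],[-38,40,0]],o)).tolist())
for x in(-34,-37,-42):
    print(x,"axis",toc(P([[x,0,46]],o))[0])
    for ph in (0.05,.1,.15,.2,.25,.3,.35): print(ph,toc(P([[x,-k*np.sin(ph),46+k*np.cos(ph)] for k in(32,40)],o)).tolist())
im=cv2.resize(t[276:336,269:349],None,fx=10,fy=10,interpolation=cv2.INTER_CUBIC)
for q in toc(P(circ,o)).astype(int): cv2.circle(im,tuple(map(int,q)),1,(0,0,255),-1)
for ph in(.2,.3,.4):
  A,B=toc(P([[-37,-k*np.sin(ph),46+k*np.cos(ph)] for k in(0,40)],o)).astype(int)
  cv2.line(im,tuple(map(int,A)),tuple(map(int,B)),(0,int(600*ph),255),1)
cv2.imwrite("pics/t3o.png",im)
E
python3 dial.py
```

```text
[ 0.         -0.80850967  3.12570647] [0.32 0.35 0.85 0.22 0.4  0.43]
corner [[697.0, 540.0], [697.0, 502.0], [155.0, 563.0]]
-34 axis [411. 308.]
0.05 [[412.0, 142.0], [412.0, 99.0]]
0.1 [[424.0, 142.0], [427.0, 99.0]]
0.15 [[435.0, 142.0], [441.0, 99.0]]
0.2 [[447.0, 143.0], [456.0, 101.0]]
0.25 [[458.0, 145.0], [470.0, 103.0]]
0.3 [[469.0, 147.0], [484.0, 105.0]]
0.35 [[480.0, 149.0], [498.0, 108.0]]
-37 axis [411. 323.]
0.05 [[412.0, 156.0], [412.0, 113.0]]
0.1 [[424.0, 157.0], [427.0, 113.0]]
0.15 [[435.0, 157.0], [442.0, 114.0]]
0.2 [[447.0, 158.0], [456.0, 115.0]]
0.25 [[458.0, 160.0], [470.0, 117.0]]
0.3 [[470.0, 161.0], [485.0, 120.0]]
0.35 [[481.0, 164.0], [499.0, 122.0]]
-42 axis [412. 348.]
0.05 [[413.0, 181.0], [413.0, 138.0]]
0.1 [[424.0, 181.0], [428.0, 138.0]]
0.15 [[436.0, 182.0], [442.0, 139.0]]
0.2 [[447.0, 183.0], [457.0, 140.0]]
0.25 [[459.0, 184.0], [471.0, 142.0]]
0.3 [[470.0, 186.0], [485.0, 144.0]]
0.35 [[481.0, 188.0], [499.0, 147.0]]
```

View pics/t3o.png

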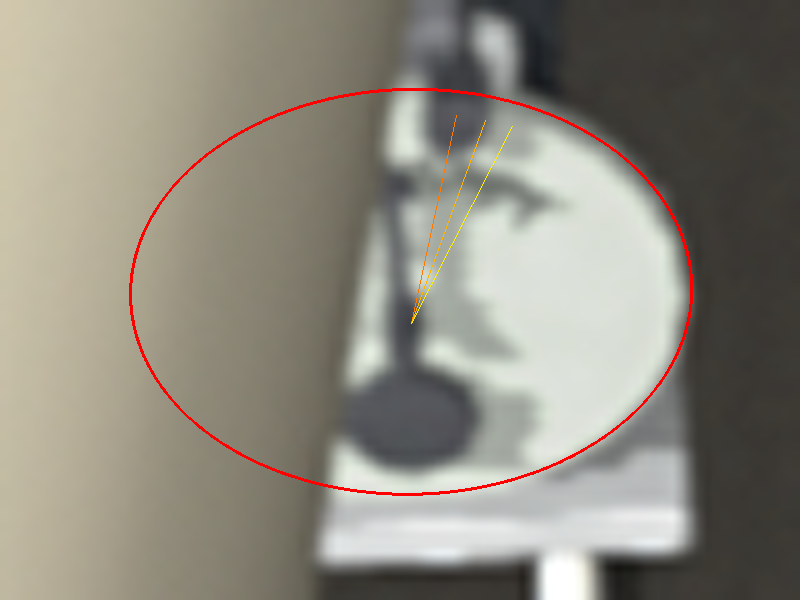

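```bash
cat > dial2.py <<'E'
from h import *
from scipy.optimize import least_squares
t=cv2.imread("pics/t3.png")
p,R=pose();G0=R*Ro.from_matrix(np.diag([-1,1,-1.]))
px=lambda c:(np.array(c,float)+.5)/20-.5+[299,276]
px1=lambda c:(np.array(c,float)+.5)/10-.5+[269,276]
toc=lambda u:((u-[299,276]+.5)*20-.5).round()
def P(q,o):
    G=G0*Ro.from_euler("y",o[3]);g=p-G0.apply([0,0,.155])-G.apply([0,0,.0596])+G0.apply(o[:3])
    return proj("top",g+G.apply(np.array(q,float)/1000))
rim=px1([[688,295],[668,215],[600,130],[655,385],[590,450],[530,478]])
cor=px1([[692,552],[692,515]])
a=np.linspace(-np.pi,0,500);circ=np.c_[0*a-32,-40*np.sin(a+np.pi),46+40*np.cos(a+np.pi)]
def f(v):
    o=np.array([0,v[0],v[1],v[2]])
    c=P(circ,o); e=[np.sqrt(((c-r)**2).sum(1)+1e-4).min() for r in rim]
    return np.r_[e,(P([[-38,-40,0],[-38,-40,8]],o)-cor).ravel()]
from scipy.optimize import minimize
r=minimize(lambda v:np.sum(f(v)**2),[0,0,0],method="Nelder-Mead",options=dict(initial_simplex=[[0,0,0],[.003,0,0],[0,.003,0],[0,0,.1]],maxiter=2000))
print(r.x,f(r.x).round(2)); o=np.array([0,*r.x])
im=cv2.resize(t[276:306,299:339],None,fx=20,fy=20,interpolation=cv2.INTER_CUBIC)
cv2.imwrite("pics/t3z.png",im)
for q in toc(P(circ,o)).astype(int): cv2.circle(im,tuple(map(int,q)),1,(0,0,255),-1)
for ph in(0,.2,.25,.3,.35):
  A,B=toc(P([[-37,-k*np.sin(ph),46+k*np.cos(ph)] for k in(0,32)],o)).astype(int)
  cv2.line(im,tuple(map(int,A)),tuple(map(int,B)),(0,int(600*ph),255),1)
  print(ph,[toc(P([[x,-32*np.sin(ph),46+32*np.cos(ph)]],o))[0].tolist() for x in(-34,-37,-40)],toc(P([[-37,0,46]],o))[0])
cv2.imwrite("pics/t3zo.png",im)
E
python3 dial2.py
```

```text
[6.52141761e-05 2.21714218e-03 7.47648181e-02] [ 0.28  0.14  0.13  0.03  0.06  0.38  0.09 -0.01 -0.   -0.39]
0 [[187.0, 254.0], [188.0, 281.0], [188.0, 308.0]] [210. 637.]
0.2 [[280.0, 257.0], [280.0, 284.0], [281.0, 311.0]] [210. 637.]
0.25 [[302.0, 260.0], [303.0, 287.0], [304.0, 314.0]] [210. 637.]
0.3 [[325.0, 264.0], [325.0, 291.0], [326.0, 318.0]] [210. 637.]
0.35 [[347.0, 269.0], [348.0, 296.0], [349.0, 323.0]] [210. 637.]
```

View pics/t3zo.png

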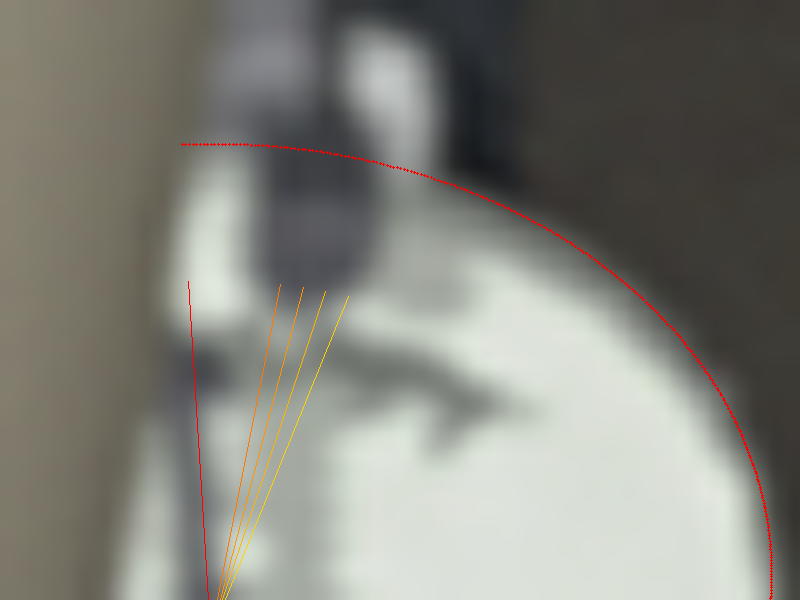

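View pics/t3z.png

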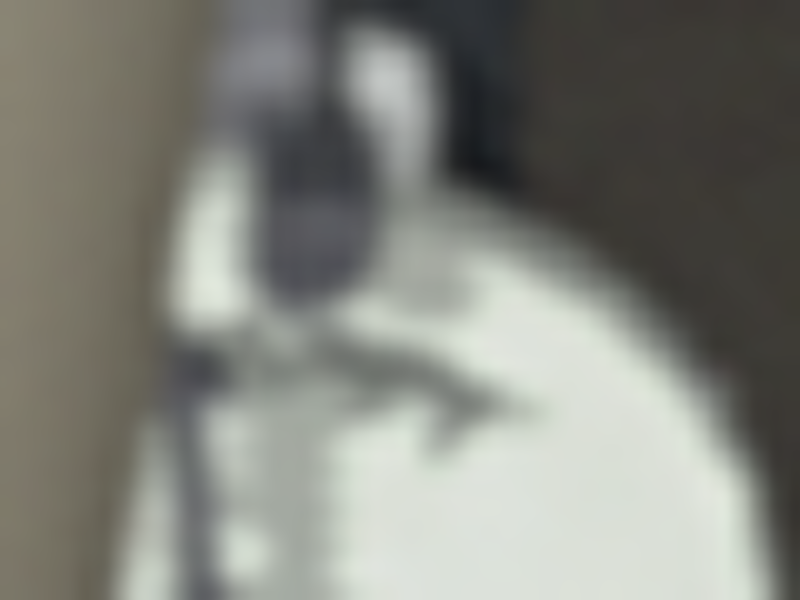

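```bash
python3 -m crank '[[0,-25,0,0,0,0,0],[0,-35,0,0,0,0,0],[0,-35,0,0,0,0,0],[0,-30,0,0,0,0,0],[0,-20,0,0,0,0,0],[0,-5,0,0,0,0,0],[0,0,0,0,0,0,0],[0,0,0,0,0,0,0]]' 100
python3 -m crank '[[0,0,0,0,0,0,0],[0,0,0,0,0,0,0],[0,0,0,0,0,0,0],[0,0,0,0,0,0,0],[0,0,0,0,0,0,0],[0,0,0,0,0,0,0],[0,0,0,0,0,0,0],[0,0,0,0,0,0,0]]'
python3 - <<'E'
from h import *
p,R=pose();G=R*Ro.from_matrix(np.diag([-1,1,-1.]))
print(p,G.as_euler("ZYX"))
t=read_camera("top");cv2.imwrite("pics/t4.png",t)
s=read_camera("side");cv2.imwrite("pics/s4.png",s)
c=p+G.apply(np.array([-.032,0,.046])-[0,0,.2146]);u=proj("top",c)[0]
x,y=(u-[30,22]).astype(int);print(x,y);crop(t,x,y,60,45,13,"pics/t4c.png")
u=proj("side",c)[0];x,y=(u-[40,30]).astype(int);print(x,y);crop(s,x,y,80,60,10,"pics/s4c.png")
E
```

```text
clock: 7.25
tcp_pos: [0.5957, -0.199, 0.3617]
orientation: [-0.382, -0.017, 0.924, -0.006]
wrist_force: [-0.0, 0.1, -3.8]
finger_gap: 0.0208
clock: 8.25
tcp_pos: [0.5956, -0.2001, 0.3615]
orientation: [-0.382, -0.017, 0.924, -0.006]
wrist_force: [0.1, 1.2, -4.0]
finger_gap: 0.0208
[ 0.59558864 -0.2000884   0.36154998] [0.0376607  0.78415498 0.00302188]
383 280
196 185
```

View pics/t4c.png

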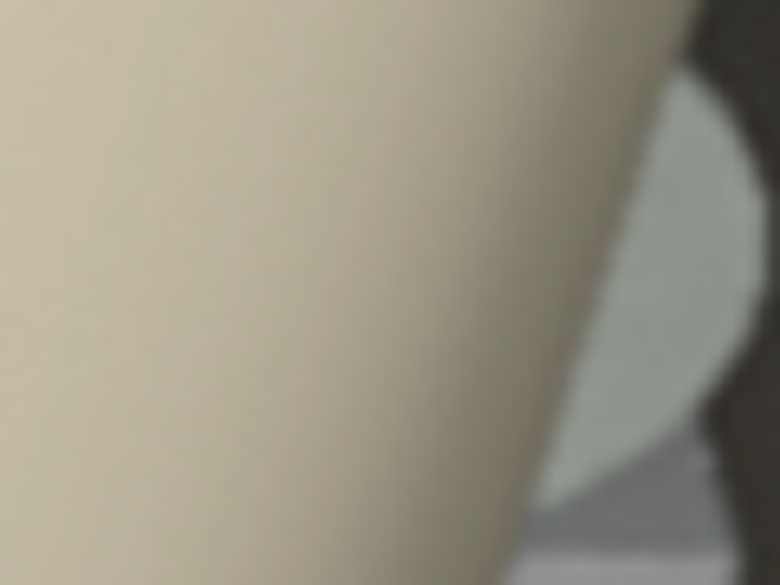

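View pics/s4c.png

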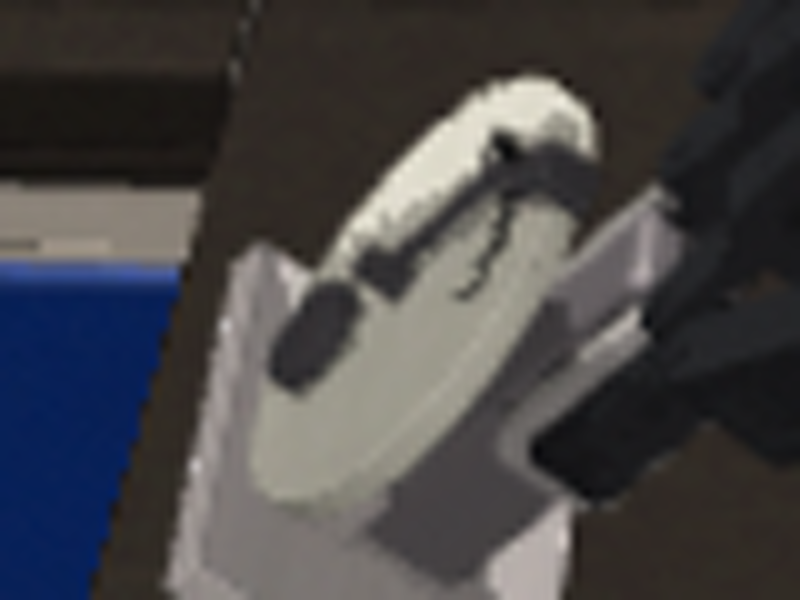

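The top view is blocked by the arm. The side view shows the dial obliquely, with the mark at (560,175) and the pointer tip at (505,145). I'll turn the gauge towards the side camera for one clear look.

Run:
```python
from h import *
p,R=pose();G=R*Ro.from_matrix(np.diag([-1,1,-1.]))
g=p-G.apply([0,0,.155]); g=g+[0,0.03,0.02]
G2,R2=Rtool(.84,0,np.radians(35)); plan(g+G2.apply([0,0,.155]),R2,6)
```

```text
[9.9, 15.7, 1.1, 4.95, -1.56, -5.88]
[8.2, 16.7, -0.5, 4.95, -1.56, -5.88]
[6.4, 17.3, -2.2, 4.95, -1.56, -5.88]
[4.6, 17.6, -3.9, 4.95, -1.56, -5.88]
[2.6, 17.6, -5.5, 4.95, -1.56, -5.88]
[0.7, 17.2, -7.0, 4.95, -1.56, -5.88]
rotvec deg [ 29.72792398  -9.33817296 -35.29242622]
```

```bash
python3 -m crank '[[9.9,15.7,1.1,5,-1.6,-5.9,0],[8.2,16.7,-0.5,5,-1.6,-5.9,0],[6.4,17.3,-2.2,5,-1.6,-5.9,0],[4.6,17.6,-3.9,5,-1.6,-5.9,0],[2.6,17.6,-5.5,5,-1.6,-5.9,0],[0.7,17.2,-7,5,-1.6,-5.9,0],[0,0,0,0,0,0,0],[0,0,0,0,0,0,0]]'
python3 -m crank '[[0,0,0,0,0,0,0],[0,0,0,0,0,0,0],[0,0,0,0,0,0,0],[0,0,0,0,0,0,0],[0,0,0,0,0,0,0],[0,0,0,0,0,0,0],[0,0,0,0,0,0,0],[0,0,0,0,0,0,0]]'
python3 - <<'E'
from h import *
p,R=pose();G=R*Ro.from_matrix(np.diag([-1,1,-1.]))
print(p,G.as_euler("ZYX"))
s=read_camera("side");cv2.imwrite("pics/s5.png",s)
c=p+G.apply(np.array([-.032,0,.046])-[0,0,.2146])
u=proj("side",c)[0];x,y=(u-[40,30]).astype(int);print(x,y);crop(s,x,y,80,60,10,"pics/s5c.png")
E
```

```text
clock: 9.35
tcp_pos: [0.5452, -0.1078, 0.3987]
orientation: [-0.273, -0.39, 0.871, -0.124]
wrist_force: [0.1, -0.7, -3.7]
finger_gap: 0.021
clock: 10.35
tcp_pos: [0.5453, -0.1076, 0.3988]
orientation: [-0.272, -0.391, 0.871, -0.124]
wrist_force: [-0.4, -0.3, -4.2]
finger_gap: 0.021
[ 0.54528673 -0.10759176  0.39878449] [ 0.84170401  0.60757196 -0.00493649]
203 176
```

View pics/s5c.png

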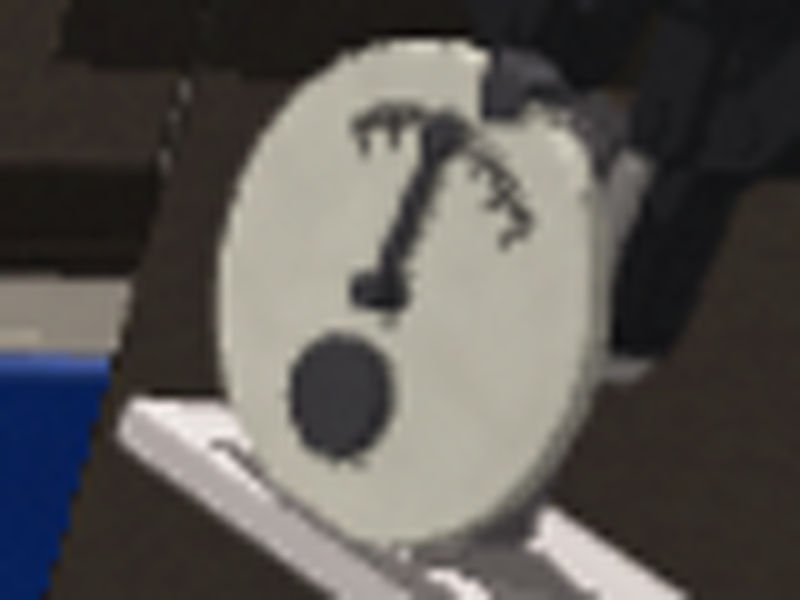

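```bash
cat > dial3.py <<'E'
from h import *
from scipy.optimize import minimize
X0,Y0=203,176
t=cv2.imread("pics/s5.png")
p,R=pose();G0=R*Ro.from_matrix(np.diag([-1,1,-1.]))
px=lambda c:(np.array(c,float)+.5)/10-.5+[X0,Y0]
toc=lambda u:((u-[X0,Y0]+.5)*10-.5)
def P(q,o):
    G=G0*Ro.from_euler("y",o[3]);g=p-G0.apply([0,0,.155])-G.apply([0,0,.0596])+G0.apply(o[:3])
    return proj("side",g+G.apply(np.array(q,float)/1000))
rim=px([[218,290],[250,165],[320,75],[400,42],[595,200],[585,350],[500,490],[400,545],[245,430]])
a=np.linspace(-np.pi,np.pi,1000);circ=np.c_[0*a-32,-40*np.sin(a),46+40*np.cos(a)]
def f(v):
    o=np.array([0,*v]);c=P(circ,o);return np.array([np.sqrt(((c-r)**2).sum(1)+1e-4).min() for r in rim])
r=minimize(lambda v:np.sum(f(v)**2),[0,0,0],method="Nelder-Mead",options=dict(initial_simplex=[[0,0,0],[.003,0,0],[0,.003,0],[0,0,.1]],maxiter=2000))
print(r.x,f(r.x).round(2));o=np.array([0,*r.x])
im=cv2.resize(t[Y0:Y0+60,X0:X0+80],None,fx=10,fy=10,interpolation=cv2.INTER_CUBIC)
for q in toc(P(circ,o)).astype(int): cv2.circle(im,tuple(map(int,q)),1,(0,0,255),-1)
for ph in(0,.2,.3,.4):
  A,B=toc(P([[-37,-k*np.sin(ph),46+k*np.cos(ph)] for k in(0,32)],o)).astype(int)
  cv2.line(im,tuple(map(int,A)),tuple(map(int,B)),(255,int(600*ph),0),1)
for x in(-34,-37,-40): print(x,[toc(P([[x,-k*np.sin(ph),46+k*np.cos(ph)]],o))[0].round().tolist() for k,ph in ((0,0),(32,0),(32,.2),(32,.3),(32,.4),(38,.2),(38,.3),(38,.4))])
cv2.imwrite("pics/s5o.png",im)
E
python3 dial3.py
```

```text
[0.00141891 0.00132276 0.04608485] [0.01 0.11 0.12 0.36 0.34 0.22 0.54 0.4  0.41]
-34 [[394.0, 287.0], [473.0, 103.0], [498.0, 123.0], [509.0, 136.0], [519.0, 150.0], [518.0, 92.0], [531.0, 107.0], [543.0, 124.0]]
-37 [[381.0, 285.0], [460.0, 100.0], [485.0, 120.0], [496.0, 133.0], [506.0, 148.0], [505.0, 89.0], [518.0, 104.0], [530.0, 121.0]]
-40 [[368.0, 282.0], [447.0, 97.0], [472.0, 118.0], [483.0, 131.0], [493.0, 145.0], [492.0, 86.0], [505.0, 102.0], [517.0, 119.0]]
```

View pics/s5o.png

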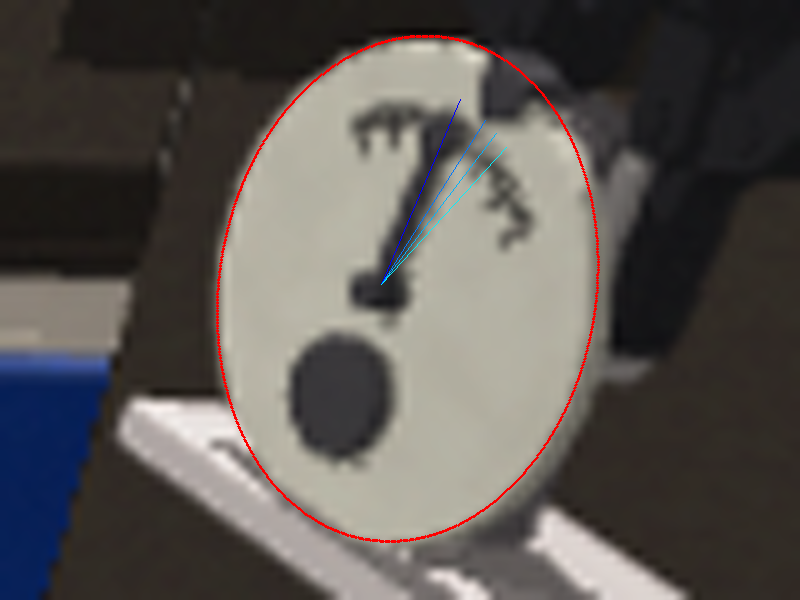

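```bash
python3 -m crank '[[0,0,0,5,0,0,0],[0,0,0,5.5,0,0,0],[0,0,0,5,0,0,0],[0,0,0,0,0,0,0],[0,0,0,0,0,0,0],[0,0,0,0,0,0,0],[0,0,0,0,0,0,0],[0,0,0,0,0,0,0]]'
python3 -m crank '[[0,0,0,0,0,0,0],[0,0,0,0,0,0,0],[0,0,0,0,0,0,0],[0,0,0,0,0,0,0],[0,0,0,0,0,0,0],[0,0,0,0,0,0,0],[0,0,0,0,0,0,0],[0,0,0,0,0,0,0]]'
python3 - <<'E'
from h import *
p,R=pose();G=R*Ro.from_matrix(np.diag([-1,1,-1.]))
print(p,G.as_euler("ZYX"))
# expected pointer angle: gravity in gauge yz-plane
d=G.inv().apply([0,0,1]);print("pointer exp",np.arctan2(-d[1],d[2]))
s=read_camera("side");cv2.imwrite("pics/s6.png",s)
c=p+G.apply(np.array([-.032,0,.046])-[0,0,.2146])
u=proj("side",c)[0];x,y=(u-[40,30]).astype(int);print(x,y);crop(s,x,y,80,60,10,"pics/s6c.png")
E
```

```text
clock: 11.4
tcp_pos: [0.5455, -0.1078, 0.3985]
orientation: [-0.217, -0.424, 0.846, -0.24]
wrist_force: [0.8, 0.1, -3.6]
finger_gap: 0.0213
clock: 12.4
tcp_pos: [0.5453, -0.1077, 0.3988]
orientation: [-0.217, -0.424, 0.846, -0.241]
wrist_force: [-0.0, 0.7, -4.1]
finger_gap: 0.0207
[ 0.54530645 -0.10765201  0.39876516] [ 0.84164167  0.60758957 -0.27542609]
pointer exp 0.2754260926824061
223 185
```

View pics/s6c.png

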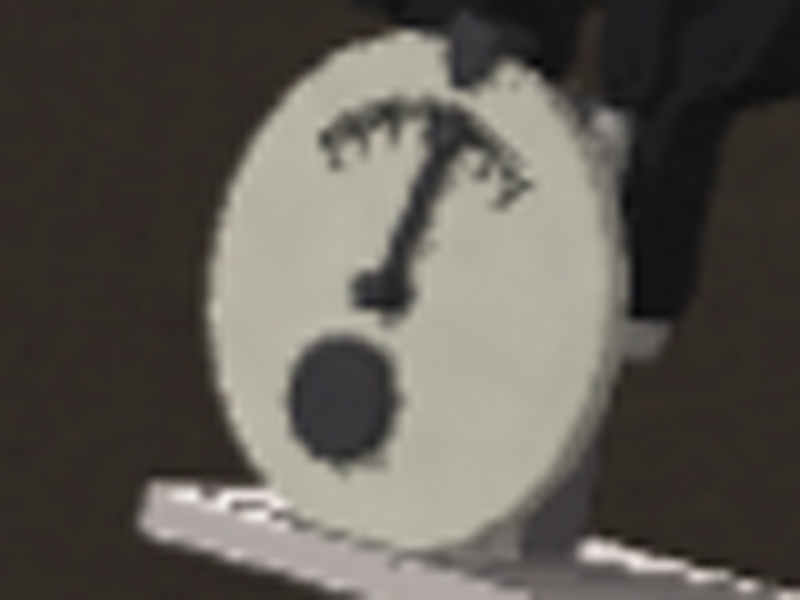

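The rehearsal at a roll of -0.275 shows the pointer tip at (455,115). The pointer line passes through the apex of the mark at (460,87), so the needed roll is about -0.27. Next I'll level the gauge and go above the rest.

Run:
```python
from h import *
G2,R2=Rtool(.04); plan(np.array([.526,-.199,.305]),R2,8)
```

```text
[1.6, -1.4, 16.4, -3.56, -3.34, 6.12]
[2.4, -2.6, 16.2, -3.56, -3.34, 6.12]
[2.9, -3.9, 15.8, -3.56, -3.34, 6.12]
[3.4, -5.2, 15.3, -3.56, -3.34, 6.12]
[3.6, -6.5, 14.8, -3.56, -3.34, 6.12]
[3.7, -7.8, 14.1, -3.56, -3.34, 6.12]
[3.6, -9.1, 13.4, -3.56, -3.34, 6.12]
[3.3, -10.2, 12.6, -3.56, -3.34, 6.12]
rotvec deg [-28.46353328 -26.72059669  48.99645324]
```

```bash
python3 -m crank '[[1.6,-1.4,16.4,-3.56,-3.34,6.12,0],[2.4,-2.6,16.2,-3.56,-3.34,6.12,0],[2.9,-3.9,15.8,-3.56,-3.34,6.12,0],[3.4,-5.2,15.3,-3.56,-3.34,6.12,0],[3.6,-6.5,14.8,-3.56,-3.34,6.12,0],[3.7,-7.8,14.1,-3.56,-3.34,6.12,0],[3.6,-9.1,13.4,-3.56,-3.34,6.12,0],[3.3,-10.2,12.6,-3.56,-3.34,6.12,0]]'
python3 -m crank '[[0,0,0,0,0,0,0],[0,0,0,0,0,0,0],[0,0,0,0,0,0,0],[0,0,0,0,0,0,0],[0,0,0,0,0,0,0],[0,0,0,0,0,0,0],[0,0,0,0,0,0,0],[0,0,0,0,0,0,0]]'
python3 - <<'E'
from h import *
p,R=pose();G=R*Ro.from_matrix(np.diag([-1,1,-1.]))
print(p,G.as_euler("ZYX"))
g=p-G.apply([0,0,.2146])
for n,x,y in(("side",250,240),("top",340,230)):
    t=read_camera(n);cv2.imwrite(f"pics/{n}7.png",t);crop(t,x,y,100,75,8,f"pics/{n}7c.png")
    q=proj(n,g+G.apply(np.array([[32,40,8],[32,-40,8],[32,-40,0],[-38,-40,8],[-38,-40,0],[-38,40,8]])/1000));print(((q-[x,y])*8+3.5).round())
E
```

```text
clock: 13.45
tcp_pos: [0.5258, -0.1996, 0.3046]
orientation: [0.0, -0.019, 1.0, 0.001]
wrist_force: [-1.0, 0.0, -3.9]
finger_gap: 0.0212
clock: 14.45
tcp_pos: [0.5259, -0.199, 0.3049]
orientation: [-0.0, -0.02, 1.0, 0.0]
wrist_force: [-0.5, 0.3, -3.4]
finger_gap: 0.0208
[ 0.52592911 -0.19899475  0.30487063] [0.04050217 0.00027855 0.00035058]
[[450. 238.]
 [442. 502.]
 [443. 526.]
 [120. 502.]
 [122. 527.]
 [146. 239.]]
[[236. 138.]
 [592. 121.]
 [586. 125.]
 [615. 434.]
 [609. 436.]
 [255. 452.]]
```

View pics/side7c.png

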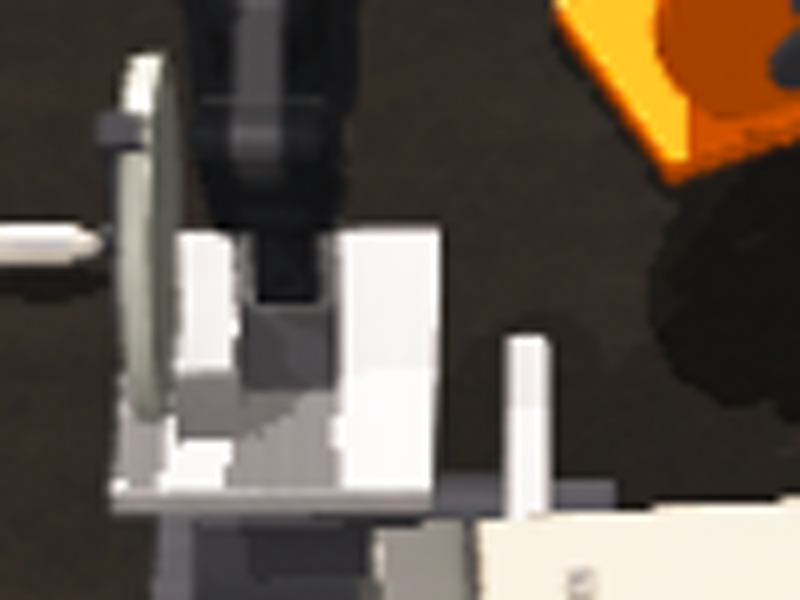

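View pics/top7c.png

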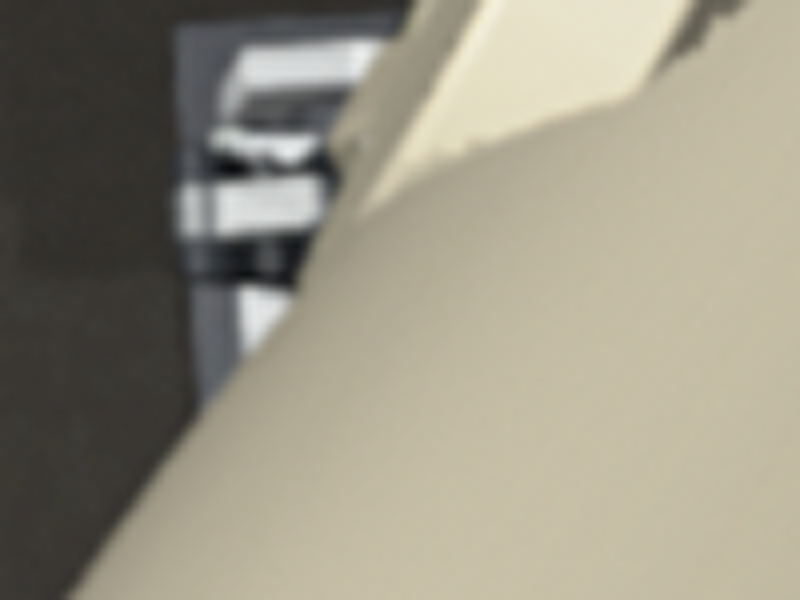

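The gauge is level and about 15 mm short of the stop. The foot's near edge runs from (112,485) to (434,495), so the back is low by about 0.03 rad. I'll correct it by -2° and lower.

```bash
python3 -m crank '[[0,0,8,0,-1,0,0],[0,0,14,0,-1,0,0],[0,0,10,0,0,0,0],[0,0,4,0,0,0,0],[0,0,1.5,0,0,0,0],[0,0,1.5,0,0,0,0],[0,0,1.5,0,0,0,0],[0,0,0,0,0,0,0]]'
python3 -m crank '[[0,0,1,0,0,0,0],[0,0,1,0,0,0,0],[0,0,0,0,0,0,0],[0,0,0,0,0,0,0],[0,0,0,0,0,0,0],[0,0,0,0,0,0,0],[0,0,0,0,0,0,0],[0,0,0,0,0,0,0]]'
python3 -c "
from h import *
print(get_state()['wrist_force'],get_state()['ft_torque'],pose()[0])"
```

```text
clock: 15.55
tcp_pos: [0.5271, -0.199, 0.2654]
orientation: [0.018, -0.02, 1.0, 0.0]
wrist_force: [-1.4, 0.5, 2.5]
finger_gap: 0.0211
clock: 16.55
tcp_pos: [0.5272, -0.1989, 0.2651]
orientation: [0.019, -0.02, 1.0, -0.0]
wrist_force: [-3.8, 2.3, 15.6]
finger_gap: 0.0209
[-3.79752252  2.25899634 15.56396274] [ 0.69564592  1.29882893 -0.05594681] [ 0.52720488 -0.19892441  0.26507897]
```

```bash
python3 -m crank '[[0,0,-1.2,0,0,0,0],[-2,0,0,0,0,0,0],[-2,0,0,0,0,0,0],[-2,0,0,0,0,0,0],[0,0,0,0,0,0,0],[0,0,0,0,0,0,0],[0,0,0,0,0,0,0],[0,0,0,0,0,0,0]]'
python3 -m crank '[[-1,0,0,0,0,0,0],[-1,0,0,0,0,0,0],[-1,0,0,0,0,0,0],[0,0,0,0,0,0,0],[0,0,0,0,0,0,0],[0,0,0,0,0,0,0],[0,0,0,0,0,0,0],[0,0,0,0,0,0,0]]'
python3 - <<'E'
from h import *
p,R=pose();G=R*Ro.from_matrix(np.diag([-1,1,-1.]))
print(p,G.as_euler("ZYX"),get_state()["wrist_force"],get_state()["ft_torque"])
for n,x,y in(("side",260,250),):
    t=read_camera(n);cv2.imwrite(f"pics/{n}8.png",t);crop(t,x,y,80,60,10,f"pics/{n}8c.png")
E
```

```text
clock: 17.55
tcp_pos: [0.5309, -0.1987, 0.2649]
orientation: [0.015, -0.02, 1.0, -0.0]
wrist_force: [-9.7, 0.5, 13.3]
finger_gap: 0.0212
clock: 18.55
tcp_pos: [0.534, -0.1987, 0.265]
orientation: [0.015, -0.02, 1.0, -0.0]
wrist_force: [-9.7, -0.1, 12.6]
finger_gap: 0.021
[ 0.53402263 -0.19865957  0.26495163] [ 0.03966207 -0.02993778 -0.00133428] [-9.66045716 -0.14202507 12.60704811] [-0.09407385  2.74329698 -0.02103402]
```

View pics/side8c.png

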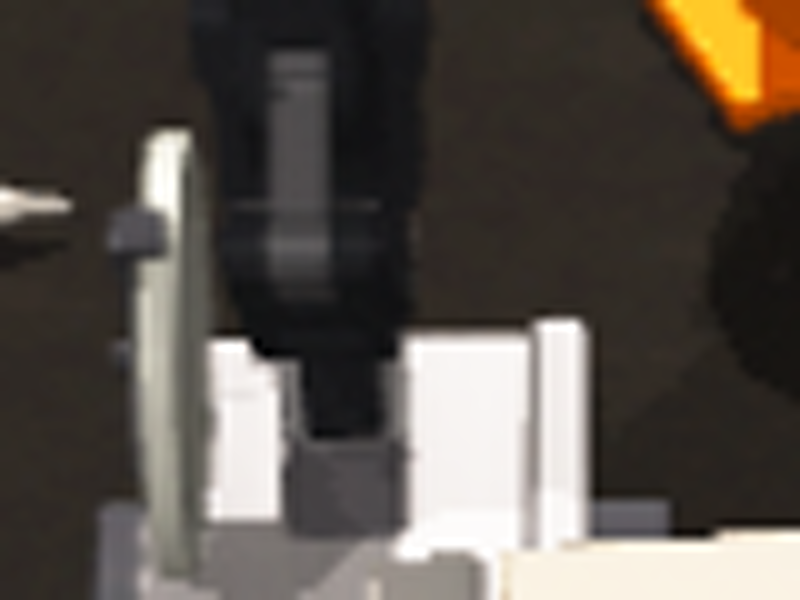

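```bash
python3 -m crank '[[-1,0,0,0,0,0,0],[-1,0,0,0,0,0,0],[0,0,0,0,0,0,0],[0,0,0,0,0,0,0],[0,0,0,0,0,0,0],[0,0,0,0,0,0,0],[0,0,0,0,0,0,0],[0,0,0,0,0,0,0]]'
python3 -c "
from h import *
print(get_state()['wrist_force'],get_state()['ft_torque'],pose()[0])"
```

```text
clock: 19.6
tcp_pos: [0.5355, -0.1986, 0.265]
orientation: [0.014, -0.02, 1.0, -0.0]
wrist_force: [-12.5, -1.0, 13.0]
finger_gap: 0.0209
[-12.5296264   -0.95013037  12.98838788] [-0.15830283  3.15063714  0.07475829] [ 0.5354701  -0.19859696  0.26496903]
```

```bash
python3 -m crank '[[-1,0,0,0,0,0,0],[-1,0,0,0,0,0,0],[0,0,0,0,0,0,0],[0,0,0,0,0,0,0],[0,0,0,0,0,0,0],[0,0,0,0,0,0,0],[0,0,0,0,0,0,0],[0,0,0,0,0,0,0]]'
python3 - <<'E'
from h import *
p,R=pose();G=R*Ro.from_matrix(np.diag([-1,1,-1.]))
print(p,G.as_euler("ZYX"),get_state()["wrist_force"],get_state()["ft_torque"])
n,x,y="side",260,250
t=read_camera(n);cv2.imwrite(f"pics/{n}9.png",t);crop(t,x,y,80,60,10,f"pics/{n}9c.png")
E
```

```text
clock: 20.6
tcp_pos: [0.5363, -0.1985, 0.2649]
orientation: [0.013, -0.019, 1.0, -0.001]
wrist_force: [-16.7, -1.3, 16.4]
finger_gap: 0.021
[ 0.53626454 -0.19850674  0.26486211] [ 0.03891607 -0.02498887 -0.00156254] [-16.67468959  -1.31619572  16.35637806] [-0.32697037  4.13301448  0.06892213]
```

View pics/side9c.png

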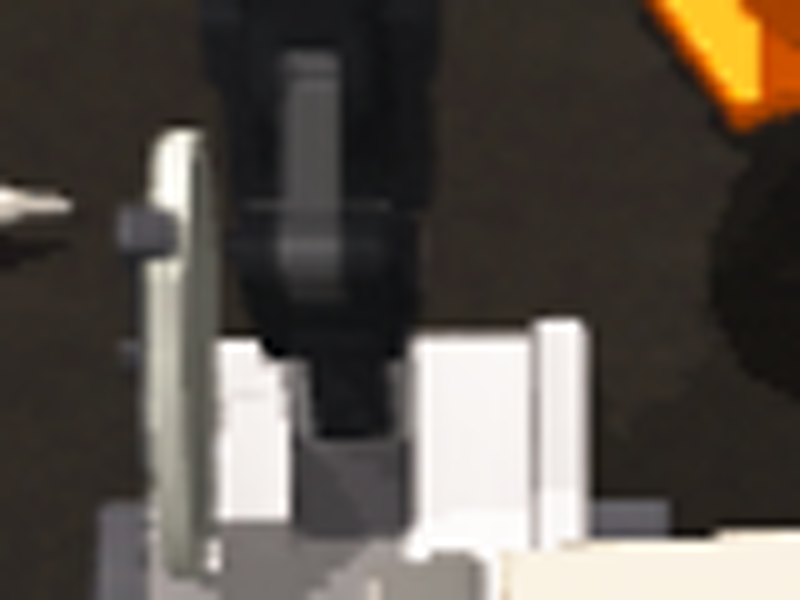

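The foot's back edge now meets the stop face (edges coincide at x≈532), and the force rise confirms it. Next I'll work out the rolling rows.

Run:
```python
from h import *
p,R=pose();G=R*Ro.from_matrix(np.diag([-1,1,-1.]))
L=.2146;Rn=.02;n=6;T=np.radians(15.4)
def tcp(th): # yz offset of TCP from ridge top, roll -th ; y left
    f=np.array([np.sin(th),np.cos(th)])*Rn-Rn*th*np.array([np.cos(th),-np.sin(th)])-[0,Rn]
    return f+L*np.array([np.sin(th),np.cos(th)]), f
for i in range(n):
    a,b=T*i/n,T*(i+1)/n
    d=tcp(b)[0]-tcp(a)[0]
    # local axes rolled by -a: y_t=(cos a,-sin a), z_tool=-(sin a,cos a)
    print(np.round([d@[np.cos(a),-np.sin(a)]*1000,-(d@[np.sin(a),np.cos(a)])*1000],2),np.degrees(b-a))
print(tcp(T)[1])
```

```text
[9.61 0.2 ] 2.5666666666666664
[9.61 0.16] 2.5666666666666664
[9.61 0.11] 2.5666666666666664
[9.61 0.07] 2.5666666666666664
[9.61 0.03] 2.5666666666666664
[ 9.62 -0.01] 2.5666666666666664
[0.00012852 0.00070944]
```

```bash
python3 -m crank '[[-1,0,0,0,0,0,0],[0,9.6,0.2,2.57,0,0,0],[0,9.6,0.15,2.57,0,0,0],[0,9.6,0.1,2.57,0,0,0],[0,9.6,0.1,2.57,0,0,0],[0,9.6,0,2.57,0,0,0],[0,9.6,0,2.55,0,0,0],[0,0,0,0,0,0,0]]'
python3 -m crank '[[0,0,0,0,0,0,0],[0,0,0,0,0,0,0],[0,0,0,0,0,0,0],[0,0,0,0,0,0,0],[0,0,0,0,0,0,0],[0,0,0,0,0,0,0],[0,0,0,0,0,0,0],[0,0,0,0,0,0,0]]'
python3 - <<'E'
from h import *
p,R=pose();G=R*Ro.from_matrix(np.diag([-1,1,-1.]))
print(p,G.as_euler("ZYX"),get_state()["wrist_force"],get_state()["ft_torque"])
d=G.inv().apply([0,0,1]);print("pointer exp",np.arctan2(-d[1],d[2]),"foot",p-G.apply([0,0,.2146]))
n,x,y="side",260,250
t=read_camera(n);cv2.imwrite(f"pics/{n}10.png",t);crop(t,x,y,80,60,10,f"pics/{n}10c.png")
t=read_camera("top");cv2.imwrite(f"pics/top10.png",t);crop(t,340,220,100,75,8,f"pics/top10c.png")
E
```

```text
clock: 21.65
tcp_pos: [0.5349, -0.141, 0.257]
orientation: [0.015, -0.018, 0.991, -0.135]
wrist_force: [-15.8, -0.6, 11.7]
finger_gap: 0.021
clock: 22.65
tcp_pos: [0.535, -0.1413, 0.2571]
orientation: [0.015, -0.018, 0.991, -0.135]
wrist_force: [-15.1, 0.5, 13.2]
finger_gap: 0.021
[ 0.53498825 -0.14131917  0.25705643] [ 0.03949896 -0.02440411 -0.27046918] [-15.08000673   0.52949916  13.16133867] [-0.56958856  3.59114787 -0.69397144]
pointer exp 0.27046917865524917 foot [ 0.54229473 -0.19841278  0.05031965]
```

View pics/side10c.png

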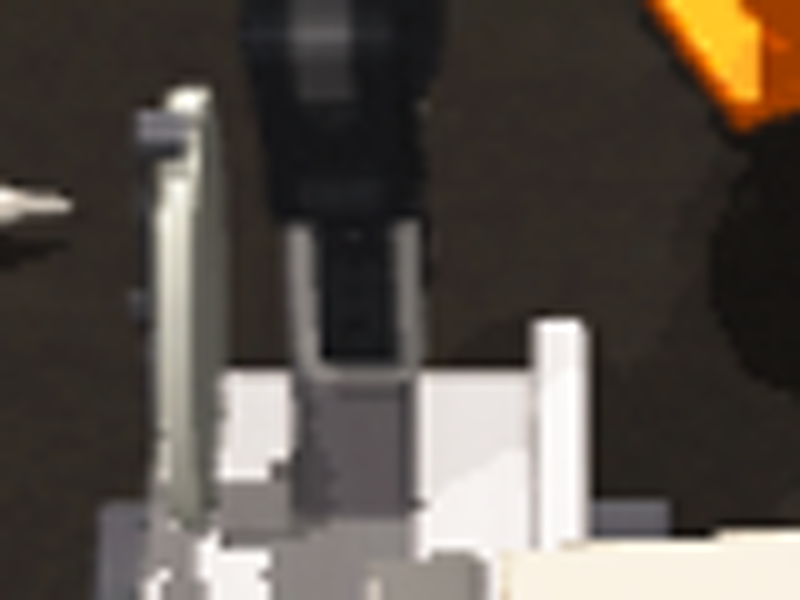

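View pics/top10c.png

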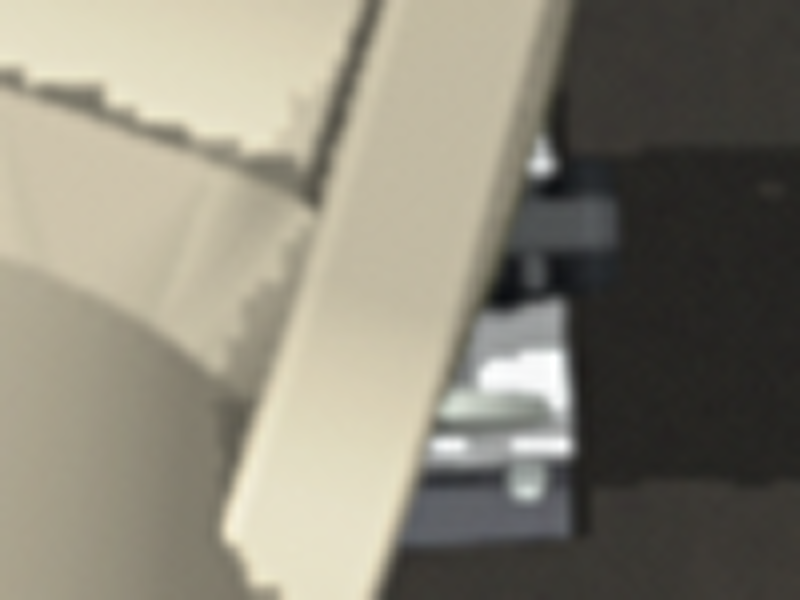

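```bash
python3 - <<'E'
from h import *
p,R=pose();G0=R*Ro.from_matrix(np.diag([-1,1,-1.]))
for pit in(0,.03):
  G=G0*Ro.from_euler("y",pit);g=p-G0.apply([0,0,.155])-G.apply([0,0,.0596])
  f=lambda q:((proj("side",g+G.apply(np.array(q)/1000))-[260,250])*10+4.5).round().tolist()
  print("far corners",f([[32,40,8],[-26,40,8],[32,-40,8]]), "dialtop",f([[-29,0,86]]))
  for a in(.2,.27,.34): print(a,"mark r36/32",f([[x,-r*np.sin(a),46+r*np.cos(a)] for r in(36,32) for x in(-34,-40)]))
E
python3 - <<'E'
import sys;sys.path.insert(0,".")
from h import *
t=cv2.imread("pics/side10.png");crop(t,266,252,32,24,25,"pics/side10z.png")
E
```

```text
far corners [[556.0, 381.0], [252.0, 387.0], [548.0, 620.0]] dialtop [[194.0, 132.0]]
0.2 mark r36/32 [[164.0, 176.0], [130.0, 177.0], [166.0, 193.0], [132.0, 194.0]]
0.27 mark r36/32 [[163.0, 186.0], [129.0, 187.0], [165.0, 202.0], [131.0, 202.0]]
0.34 mark r36/32 [[162.0, 196.0], [128.0, 197.0], [164.0, 211.0], [130.0, 212.0]]
far corners [[548.0, 385.0], [243.0, 383.0], [539.0, 625.0]] dialtop [[198.0, 128.0]]
0.2 mark r36/32 [[167.0, 171.0], [133.0, 171.0], [168.0, 188.0], [135.0, 188.0]]
0.27 mark r36/32 [[166.0, 181.0], [132.0, 181.0], [168.0, 197.0], [134.0, 197.0]]
0.34 mark r36/32 [[165.0, 191.0], [131.0, 191.0], [167.0, 206.0], [133.0, 206.0]]
```

View pics/side10z.png

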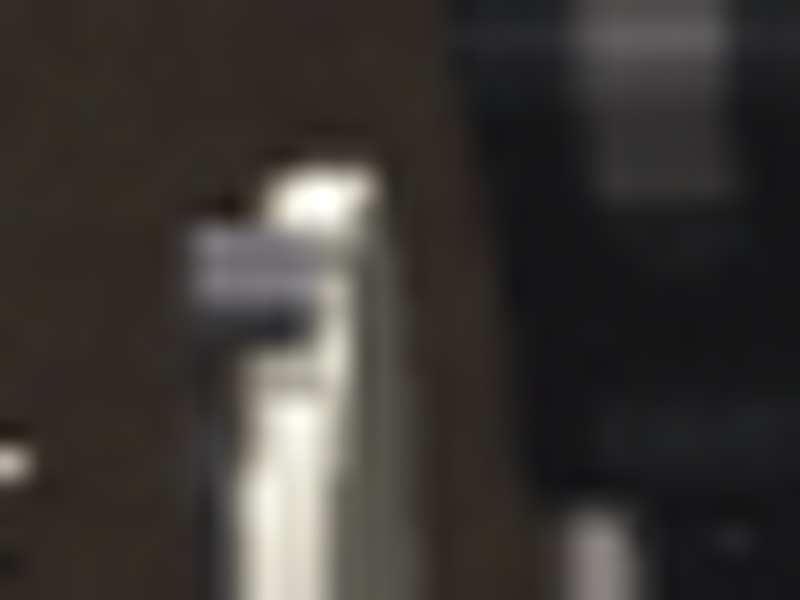

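I'll check the rehearsal picture more rigorously with a mark-box overlay. This takes no robot time.

```bash
cat > ov.py <<'E'
from h import *
from scipy.optimize import minimize
X0,Y0=223,185
t=cv2.imread("pics/s6.png")
p=np.array([.54530645,-.10765201,.39876516]);G0=Ro.from_euler("ZYX",[.84164167,.60758957,-.27542609])
px=lambda c:(np.array(c,float)+.5)/10-.5+[X0,Y0]
def P(q,o):
    G=G0*Ro.from_euler("y",o[3]);g=p-G0.apply([0,0,.155])-G.apply([0,0,.0596])+G0.apply(o[:3])
    return proj("side",g+G.apply(np.array(q,float)/1000))
rim=px([[208,290],[245,150],[330,60],[400,32],[550,80],[610,200],[612,300],[585,400],[520,490],[420,545],[235,420]])
a=np.linspace(-np.pi,np.pi,1000);circ=np.c_[0*a-32,-40*np.sin(a),46+40*np.cos(a)]
def f(v):
    o=np.array([0,*v]);c=P(circ,o);return np.array([np.sqrt(((c-r)**2).sum(1)+1e-4).min() for r in rim])
r=minimize(lambda v:np.sum(f(v)**2),[0,0,0],method="Nelder-Mead",options=dict(initial_simplex=[[0,0,0],[.003,0,0],[0,.003,0],[0,0,.1]],maxiter=2000))
print(r.x,f(r.x).round(2));o=np.array([0,*r.x])
x0,y0,S=253,183,20
toc=lambda u:((u-[x0,y0]+.5)*S-.5)
im=cv2.resize(t[y0:y0+30,x0:x0+40],None,fx=S,fy=S,interpolation=cv2.INTER_CUBIC)
pt=lambda u:tuple(int(v) for v in toc(u))
for ph,col in((.2,(0,0,255)),(.2754,(0,255,0)),(.35,(255,100,0))):
    A,B=P([[-37,-k*np.sin(ph),46+k*np.cos(ph)] for k in(0,42)],o)
    cv2.line(im,pt(A),pt(B),col,1)
    for x in(-32,-40):
        cv2.circle(im,pt(P([[x,-37*np.sin(ph),46+37*np.cos(ph)]],o)[0]),4,col,-1)
cv2.imwrite("pics/s6z.png",im)
E
python3 ov.py
```

```text
[0.00052877 0.00174162 0.05718679] [0.46 0.62 0.05 0.32 0.04 0.28 0.13 0.16 0.1  0.12 0.32]
```

View pics/s6z.png

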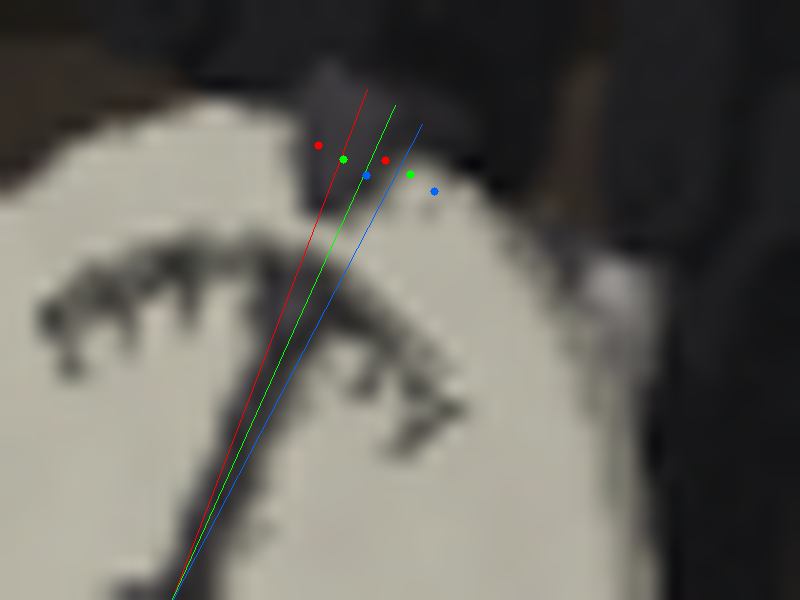

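```bash
python3 -m crank '[[-1,0,0,0,0,0,0],[-1,0,0,0,0,0,0],[0,0,0,0,0,0,0],[0,0,0,0,0,0,0],[0,0,0,0,0,0,0],[0,0,0,0,0,0,0],[0,0,0,0,0,0,0],[0,0,0,0,0,0,0]]'
python3 - <<'E'
from h import *
p,R=pose();G=R*Ro.from_matrix(np.diag([-1,1,-1.]))
print(p,G.as_euler("ZYX"),get_state()["wrist_force"],get_state()["ft_torque"],p-G.apply([0,0,.155]))
n,x,y="side",260,250
t=read_camera(n);cv2.imwrite(f"pics/{n}11.png",t);crop(t,x,y,80,60,10,f"pics/{n}11c.png")
E
```

```text
clock: 23.75
tcp_pos: [0.5357, -0.1413, 0.2571]
orientation: [0.013, -0.018, 0.991, -0.135]
wrist_force: [-20.7, 0.9, 17.7]
finger_gap: 0.0211
[ 0.53571674 -0.14125073  0.25707961] [ 0.03893379 -0.02109215 -0.27082197] [-20.66192127   0.8943688   17.74538271] [-0.62760572  4.5885435  -0.94229421] [ 0.54047827 -0.18256285  0.10776238]
```

View pics/side11c.png

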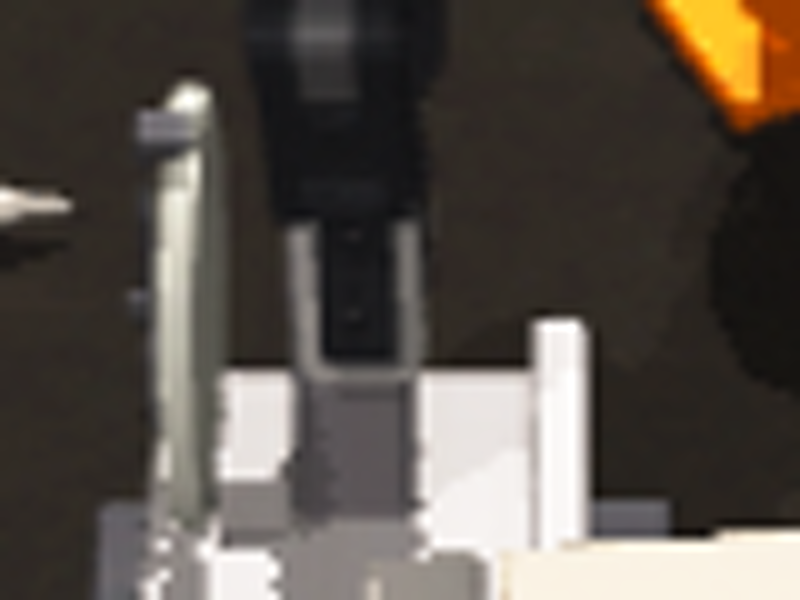

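```bash
python3 -c "
from workcell import *
s=get_state();print(s['clock'],abs(s['qvel']).max());print(hand_in())"
```

```text
23.8 0.0009023689971872069
the job is handed in; nothing more can be done
None
```

I gripped the gauge by its post, laid it level on the ridge, pushed it against the end stop and rocked it. I handed it in at 23.8 s, still gripped at 100 N; no verdict was reported.

**Mark angle:** I read it by showing the dial to the side camera before placing. The estimates ran from 0.24 to 0.30 rad. A trial tilt of 0.275 rad put the pointer in line with the mark to within about 0.5 mm.

**Last checks:**
- **Tilt:** the tool reads a roll of -0.271 rad with the joints at rest. That puts the pointer tip within about 1 mm of the mark.
- **Stop:** the back edge meets the stop face in the side view. A last 2 mm push moved the tool only 0.7 mm and raised the push from 15 to 21 N, so the foot is against the stop.
- **Ridge:** the tool pose puts the middle of the foot about 0.5 mm sideways and 0.3 mm in height from the ridge top. The vertical wrist force was 18 N.
- **Alignment:** yaw matches the rest to about 0.002 rad, and the gauge's pitch looked like about 0.015 rad in the side view.
- **Bystanders:** I kept the arm clear of the jar, beaker and pen. I did not re-measure their positions.

**Not certain:** in the final pose the dial is nearly edge-on to the side camera and hidden from the top one. The pointer being on the mark therefore rests on the trial tilt and the measured roll, not on a direct front view. The gauge also sat about 0.03–0.07 rad nose-up in the grip, so I tipped the tool by 2° before laying it on the ridge.

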